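# Lever open the slide box with the spatula

### The job

Take the orange spatula from its sloping rest, push its blade into the slot at the front of the blue slide box and lever the white lid up and over until it stays open, leaning back well past upright. Then lay the spatula flat in the aluminium tray - set it down, do not drop it. Only the spatula may touch the slide box, keep it off the glass slides inside, and leave everything else where it stands.

Things in the scene. Friction and masses are not known exactly. Their poses are not given: they have to be found in the camera images.
- slidebox: Blue box, 96 (x) x 180 (y) x 58 mm high, walls 4 mm, fixed to the bench. Origin: centre of its underside; its front (-x) faces roughly to the robot's right. White lid, 6 mm thick, flush with the walls, underside at 58 mm, hinged along the back (+x) edge. In the middle of the front wall, right under the lid's red mark, is a slot 50 mm wide and 11 mm high (sill at 47 mm).
- slot (a point): Centre of the slot's mouth, in the plane of the box's outer front face, halfway between sill and lid (5.5 mm under the closed lid's underside, 52.5 mm above the bench). Axes as the box.
- hinge (a point): Hinge line of the lid, at its middle: level with the closed lid's underside, on the back edge of the box, 96 mm from the front face. Axes as the box; the lid turns about y.
- lid (a joint): Lid angle in rad: 0 shut, 1.57 upright, 2.0 its stop, leaning back. The lid weighs 160 g and its hinge is stiff: it falls shut when let go below about 0.6 rad and stays where it is left above about 0.8. About 2 N upward at the front edge lifts it.
- lid_edge (a point): Middle of the lid's lower front edge (underside, over the slot when shut); it moves with the lid.
- slides: A row of 16 upright glass slides filling the slide box. Origin: centre of the underside of the row, on the box's inner floor 14 mm above the bench; the slides' tops are 40 mm above the bench, 7 mm below the sill of the slot.
- spatula: Loose spatula, about 70 g: orange handle 110 long x 12 wide (y) x 14 mm high (z), x = -70 to +40 mm; stiff steel blade 16 wide x 2.5 mm thick in the handle's mid-plane, on to x = +108 mm. Origin: inside the handle, where to grip it; x to the blade's tip, y across, z out of the top. Starts in the rest, handle low to the robot's right, blade up 30 degrees from level, origin 62 mm above the bench.
- spatula_tip (a point): Middle of the blade's end edge, 108 mm ahead of the spatula's origin along its x.
- rest: Black sloping rest, fixed, base 150 x 60 x 8 mm. Origin: on the bench under the spatula's origin; x is the blade's level heading. Two forked saddles (11 mm long, 27 mm wide, cheeks 1 mm above the handle's middle) hold the handle 58 mm behind and 31 mm ahead of the spatula's origin; a stop is behind its end. Between them the handle is free. The spatula lifts out at right angles to its length.
- tray: Shallow aluminium tray, 250 (x) x 150 (y) x 16 mm, walls and floor 3 mm, fixed to the bench. Origin: centre of its underside. The rest and the tray stand on either side of the slide box, either way round.
- beaker: Bystander, loose: glass beaker, 72 mm wide, 95 mm tall. Origin: centre of its underside.
- oil_bottle: Bystander, loose: amber bottle, 32 mm wide, 70 mm tall. Origin: centre of its underside.
- stain_jar: Bystander, loose: red jar with white cap, 52 mm wide, 75 mm tall. Origin: centre of its underside.
- wash_bottle: Bystander, loose: clear bottle with blue cap, 68 mm wide, 170 mm tall. Origin: centre of its underside.
- petri_dish: Bystander, loose: clear flat dish, 90 mm wide, 18 mm tall. Origin: centre of its underside.
- tip_box: Bystander, loose: green box with clear top, 85 x 120 x 68 mm. Origin: centre of its underside.
- tissue_box: Bystander, loose: cardboard box, 220 x 120 x 80 mm. Origin: centre of its underside.
Mind the look-alikes: they are no part of the job. There is more than one size of the slidebox; the job needs the larger.

How it is judged:
By the outcome, as a careful person would: the job done as asked, in the order asked, and still so for the second after the job is handed in, with the robot touching nothing.
It also fails if it takes over 66 s, if anything falls off the work surface, if the arm or the gripper's body presses on something with over 40 N, if the wrist force passes 120 N, or if a joint passes its speed limit or range.

### The arm

A 6-joint arm with a two-finger parallel gripper is mounted at the origin on the work surface. World frame = base frame: x ahead of the robot, y to its left, z up, the work surface at z = 0. Lengths are in m, angles in rad, forces in N, time in s.
With the tool pointing down it reaches from about 0.35 to 0.975 m from the base axis. Payload 4.9 kg.
Tool frame: the origin (TCP) lies at the very end of the fingers, on their centre line; the grasp point (between the pads) lies 19 mm behind it (pinch_z is the distance from the TCP to the grasp point, in m); z points along the fingers, y is the line along which they close (so a half turn about z gives the same grasp; the last joint's range is limited). The gripper opens to 85 mm and grips with 20 to 120 N. Pads are 22 mm wide; open, the fingers measure 114 mm over their backs; the gripper's body (76 mm by 85 mm) begins 54 mm behind the grasp point. The pads swing forward as they close: fully open they stand 13 mm farther back than shut.
Start: joints at [1.079, 0.053, 1.613, -0, 1.476, -0.119], TCP at [0.228, 0.582, 0.231] pointing down, gripper open.
Joint ranges: [-3.01, 3.01], [-1.01, 2.22], [0.06, 2.58], [-1.02, 4.17], [0.09, 2.62], [-3.14, 3.14]. Speed limits (rad/s): [2.57, 2.57, 3.14, 3.14, 3.14, 3.14].

### API

Orientations are given as a unit quaternion [w, x, y, z].
In Python, from plant import * gives the robot as it stands. The module is installed in compiled form; this text tells all that it offers.
- The arm moves only by the tool play_rows, never from a script. Its arguments are lists of equal length, an entry for each row: "linear": the shift along the world's x, y, z in m, a list of three; "turn": the turn about the world's z in degrees. A call has 1 to 8 rows; each row shifts and turns the commanded pose from where the row before left it; what a row does not reach is not made up. A row lasts 1/8 s, in which the tool goes at most 62.5 mm and 10.7 degrees, less where a joint would pass 70% of its speed; a pose out of reach is approached as far as the arm can. A call is refused whole if a number of a shift passes 0.0625 or a number of a turn 10.7, either way. A call with a gripper value outside its range is refused whole. "hand" is the finger opening in m, from 0 to 0.0854, set as the call begins (left out, the last holds). The fingers move at their own pace and stop on an object; the grip force is fixed at half the most. Time passes only in rows, so rows that do not move let the fingers close. It gives the time, the measured TCP pose, the force, the opening and the grip force at its end, in the units of the state.
- state(): the state, without advancing time (a new reading comes with each control period).
- grab_frame(name): name is "side" or "top" or "wrist"; returns the picture (420x560x3 uint8, red, green, blue); there is no depth.
- camera_info(name): a dict with "camera_matrix" (3x3 intrinsics, pixels), "origin" and "attitude" of the camera in the world; the wrist camera has in their place "mount" (4x4, takes a point from camera to tool coordinates, whose origin is the TCP and whose axes are the flange's). Camera axes: x right, y down, z forward; pixel columns grow to the right and rows downward; lengths in m; the calibration is good to about 2 mm. A picture is of the moment at which its call begins: read the wrist's pose just before it. camera_info takes no time and is no camera call.
- job_done(): hands the job in; it is judged then, once.
Trained networks look in the newest picture that a camera, given by its name, has taken for a name from the list of things; names that differ only in an ending like _2 or _b are one class to them, and where a whole thing is asked for, a point or a joint stands for the part that bears it (a point fixed in the world has none). Each returns a list of dicts, best first, with "p" (0 to 1); they miss things now and then, are a little off and sometimes report something else, mostly with a low value. They report only what shows in the picture. A call takes as long as a camera call. They do not tell look-alikes from the thing itself.
- trace(camera, thing): "region" (420x560 bool, what is visible of it) and "location" ([column, row] in pixels, amid what is visible of it).
The state is a dict: "time": time; "joint_pos": joint angles; "joint_vel": joint speeds; "joint_efforts": joint torques, N m; "tool_pos": TCP position; "tool_rot": TCP orientation; "contact_force": force on the tool from outside, world axes, zero at the start; "ft_torque": the same for the moment, N m; "gripper_width": opening from 0.0 (shut) to 1.0 (fully open); "grasp_force": force on a finger pad.
Only numpy, scipy, OpenCV 4.12 (cv2) and the standard library are available. Lean on these libraries where they do the work, as an engineer would, in place of code of your own. Each camera call takes 0.05 s, during which the arm holds its last target. There are 200 camera calls.

## Working session

There is one attempt and no reset: what is moved stays moved. The work goes in short steps, Python scripts to look and compute and a tool call to move; the robot and the scene stay as the last step left them, time stands still between calls to the robot, and variables do not carry over. Pictures are saved under pics/ and viewed, at most 10 in all, crops included, and the job is handed in when it is done.

Besides the shell and the picture viewer there is one more tool, called after "Request:" as name(argument=value, ...) on one line, values as JSON. play_rows: Moves the arm, as the interface text tells. Its arguments: {"type":"object","properties":{"linear":{"type":"array","items":{"type":"array","items":{"type":"number"}}},"turn":{"type":"array","items":{"type":"number"}},"hand":{"type":"number"}},"required":["linear","turn"]}

```bash
mkdir -p pics; python3 - <<'E'
from plant import *
import cv2,numpy as np
s=state(); print({k:np.round(v,3) for k,v in s.items()})
for c in ("top","side"):
    im=grab_frame(c); cv2.imwrite(f"pics/{c}0.png",im[:,:,::-1])
    i=camera_info(c); print(c,i)
    for t in ("slidebox","slot","spatula","spatula_tip","rest","tray","lid_edge"):
        try:
            for d in trace(c,t)[:3]: print(t,round(d["p"],2),np.round(d["location"]),d["region"].sum())
        except Exception as e: print(t,e)
print(camera_info("wrist"))
E
```

```text
{'time': np.float64(0.0), 'joint_pos': array([ 1.079,  0.053,  1.614,  0.   ,  1.476, -0.119]), 'joint_vel': array([-0.   ,  0.   ,  0.001, -0.001,  0.002, -0.   ]), 'joint_efforts': array([-1.0000e-03, -3.9369e+01, -3.7017e+01, -0.0000e+00,  7.0000e-03,
       -0.0000e+00]), 'tool_pos': array([0.227, 0.582, 0.23 ]), 'tool_rot': array([-0.   ,  0.185,  0.983, -0.001]), 'contact_force': array([-0.158, -0.01 , -0.506]), 'ft_torque': array([ 0.002, -0.024, -0.02 ]), 'grasp_force': np.float64(0.0), 'gripper_width': np.float64(1.0)}
top {'camera_matrix': array([[427.05230024,   0.        , 274.9371709 ],
       [  0.        , 427.05230024, 205.81020069],
       [  0.        ,   0.        ,   1.        ]]), 'origin': array([0.40908473, 0.02939684, 1.2804394 ]), 'attitude': array([-0.04435509,  0.70675577, -0.70467507,  0.04429396])}
slidebox 0.72 [237. 291.] 1352
slidebox 0.62 [265. 219.] 2156
slot 0.93 [267. 220.] 2183
slot 0.73 [234. 291.] 1315
spatula 0.67 [168. 221.] 376
spatula_tip 0.68 [160. 226.] 254
rest 0.64 [187. 229.] 858
tray 0.78 [389. 235.] 4458
tray 0.42 [ 92. 228.] 4182
lid
[... 537 characters left out ...]
720
spatula 0.53 [245. 178.] 138
spatula_tip 0.6 [241. 176.] 153
rest 0.85 [243. 198.] 240
tray 0.86 [274. 304.] 3741
lid_edge 0.98 [260. 221.] 887
lid_edge 0.7 [201. 211.] 402
{'camera_matrix': array([[350.39425087,   0.        , 280.16073311],
       [  0.        , 350.39425087, 210.44259084],
       [  0.        ,   0.        ,   1.        ]]), 'mount': array([[-7.43327684e-04, -9.50783656e-01, -3.09854623e-01,
         7.89248187e-02],
       [ 9.99999459e-01, -9.32353428e-04,  4.61955733e-04,
        -7.08534846e-04],
       [-7.28113980e-04, -3.09854111e-01,  9.50783834e-01,
        -1.42973506e-01],
       [ 0.00000000e+00,  0.00000000e+00,  0.00000000e+00,
         1.00000000e+00]])}
```

```bash
python3 - <<'E'
import cv2
a=cv2.imread("pics/top0.png");b=cv2.imread("pics/side0.png")
cv2.imwrite("pics/top1.png",cv2.resize(a,(784,588),interpolation=cv2.INTER_CUBIC))
cv2.imwrite("pics/side1.png",cv2.resize(b[120:345,120:420],(800,600),interpolation=cv2.INTER_CUBIC))
E
```

```text
(no output)
```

View pics/top1.png

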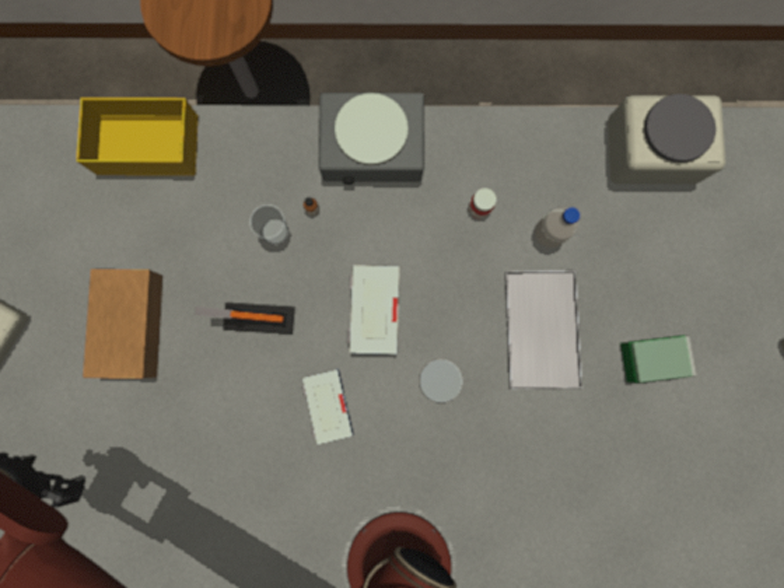

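View pics/side1.png

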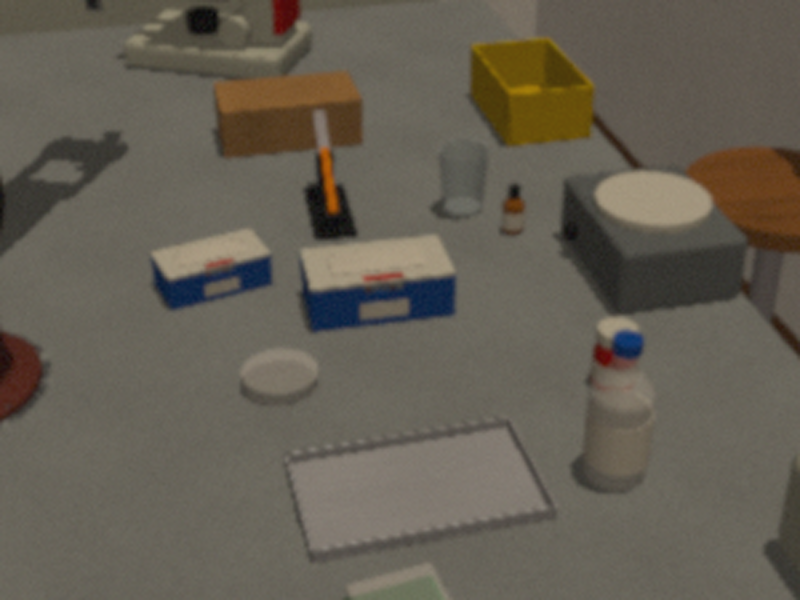

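The top view shows the rest and spatula at about (255,317), with the blade to the left (+y). The large box is at (375,310) with its red mark to the right (-y), the small look-alike at (327,407) and the tray at (543,329). The side view agrees.

```bash
cat > h.py <<'E'
from plant import *
import cv2,numpy as np
from scipy.spatial.transform import Rotation as R
def q2R(q): return R.from_quat([q[1],q[2],q[3],q[0]]).as_matrix()
def cam(c,s=None):
    i=camera_info(c);K=i["camera_matrix"]
    if c=="wrist":
        Rt=q2R(s["tool_rot"]);M=np.array(i["mount"]);return K,Rt@M[:3,:3],Rt@M[:3,3]+s["tool_pos"]
    return K,q2R(i["attitude"]),np.array(i["origin"])
def ray(px,C):
    K,Rw,o=C; px=np.atleast_2d(px).astype(float)
    d=np.c_[px,np.ones(len(px))]@np.linalg.inv(K).T@Rw.T; return o,d
def at_z(px,z,C):
    o,d=ray(px,C); return o+d*((z-o[2])/d[:,2])[:,None]
def rect(mask,z,C):
    n,l,st,_=cv2.connectedComponentsWithStats(mask.astype(np.uint8)); 
    m=l==1+np.argmax(st[1:,4]); cs,_=cv2.findContours(m.astype(np.uint8),0,1)
    p=at_z(cs[0][:,0,:],z,C)[:,:2]; return cv2.minAreaRect((p*1000).astype(np.float32))
def orange(im):
    h=cv2.cvtColor(im,cv2.COLOR_RGB2HSV); return (h[...,0]>5)&(h[...,0]<17)&(h[...,1]>190)&(h[...,2]>110)
def red(im):
    h=cv2.cvtColor(im,cv2.COLOR_RGB2HSV); return ((h[...,0]<4)|(h[...,0]>172))&(h[...,1]>150)&(h[...,2]>90)
def white(im):
    h=cv2.cvtColor(im,cv2.COLOR_RGB2HSV); return (h[...,1]<60)&(h[...,2]>165)
E
python3 - <<'E'
from h import *
C=cam("top"); im=grab_frame("top")
win=lambda m,x0,x1,y0,y1:(lambda z:(z.__setitem__((slice(y0,y1),slice(x0,x1)),m[y0:y1,x0:x1]),z)[1])(np.zeros_like(m))
print("lid",rect(win(white(im),240,290,180,260),.064,C))
print("red",rect(win(red(im),275,290,205,235),.064,C))
t=trace("top","tray")[0]; print("tray",rect(t["region"],.016,C))
m=win(orange(im),150,215,210,240); print("orange",rect(m,.062,C))
r,c=np.nonzero(m); print(c.min(),c.max(),r.min(),r.max(),at_z([[c.min(),r[c==c.min()].mean()]],.09,C),at_z([[c.max(),r[c==c.max()].mean()]],.034,C))
for n in("petri_dish","beaker","oil_bottle","stain_jar","wash_bottle"):
    for d in trace("top",n)[:1]: print(n,d["p"],at_z([d["location"]],.03,C)[0])
s=state();print(q2R(s["tool_rot"]))
E
```

```text
lid ((520.9783935546875, 52.122737884521484), (95.2213363647461, 177.47166442871094), 88.46665954589844)
red ((520.2730712890625, 9.408954620361328), (43.03767395019531, 5.7281904220581055), 0.06679657101631165)
tray ((484.24102783203125, -302.21234130859375), (248.91293334960938, 152.73992919921875), 0.9948363900184631)
orange ((504.2810974121094, 291.1213684082031), (101.4028549194336, 12.98711109161377), 84.05469512939453)
166 201 222 229 [[0.50707998 0.33400226 0.09      ]] [[0.50319989 0.24570609 0.034     ]]
petri_dish 0.69 [ 0.38028731 -0.08019318  0.03      ]
beaker 0.56 [0.70571817 0.27591274 0.03      ]
wash_bottle 0.78 [ 0.70264395 -0.33642938  0.03      ]
[[-9.31319405e-01  3.64203468e-01  1.84411458e-05]
 [ 3.64203468e-01  9.31319405e-01  2.25627852e-06]
 [-1.63528524e-05  8.81764521e-06 -1.00000000e+00]]
```

Request:
play_rows(linear=[[0.035,-0.035,0],[0.035,-0.035,0],[0.035,-0.035,0],[0.035,-0.035,0],[0.035,-0.035,0],[0.035,-0.035,0],[0.035,-0.035,0],[0.033,-0.034,0]], turn=[-8.9,-8.9,-8.9,-8.9,-8.9,-8.9,-8.9,-8.8], hand=0.06)

```text
time: 2.15
tool_pos: [0.5067, 0.3018, 0.2315]
tool_rot: [0.0, 0.724, 0.69, 0.0]
contact_force: [-0.7, 0.5, -0.4]
gripper_width: 0.703
grasp_force: 0.0
```

Request:
play_rows(linear=[[0,0,0],[0,0,0]], turn=[0,0])

```text
time: 2.4
tool_pos: [0.5054, 0.3032, 0.2312]
tool_rot: [-0.0, 0.722, 0.692, -0.0]
contact_force: [-0.9, 0.1, 0.1]
gripper_width: 0.702
grasp_force: 0.0
```

```bash
cat > line.py <<'E'
from h import *
s=state(); im=grab_frame("wrist"); C=cam("wrist",s)
print(s["time"],s["tool_pos"],"yang",np.degrees(np.arctan2(q2R(s["tool_rot"])[1,1],q2R(s["tool_rot"])[0,1])))
cv2.imwrite("pics/w%d.png"%(s["time"]*1000),im[:,:,::-1]); print("pics/w%d.png"%(s["time"]*1000))
m=orange(im); r,c=np.nonzero(m); print(m.sum(),c.min(),c.max(),r.min(),r.max())
# intersect rays of the centre line with tilted top face plane: z = .062+7/cos30mm + tan30*(y-y0)
n=np.array([0,-np.sin(np.pi/6),np.cos(np.pi/6)])
for y0 in (.303,):
  P0=np.array([.505,y0,.062])+n*.007
  o,d=ray(np.c_[c,r],C); t=((P0-o)@n)/(d@n); P=o+d*t[:,None]
  print(cv2.minAreaRect((np.c_[P[:,0],(P[:,1]-y0)/np.cos(np.pi/6)]*1000).astype(np.float32)), "y",P[:,1].min(),P[:,1].max())
E
python3 line.py
```

```text
2.4 [0.50537077 0.30324097 0.23124778] yang -2.426285925987327
pics/w2400.png
851 273 523 149 275
((624.6873779296875, -97.34231567382812), (97.91024780273438, 363.920166015625), 54.36294174194336) y 0.15953792965598496 0.34215704740179237
```

View pics/w2400.png

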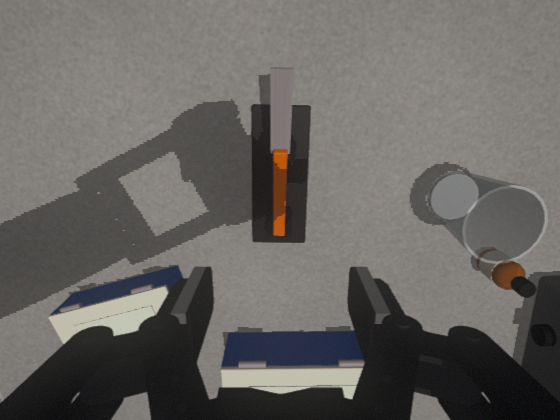

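The wrist view shows the spatula handle in the rest at columns 273–287, rows 150–237, with the blade up (+y) and the fingers straddling below. The oil bottle (508,275) polluted the orange mask, so I will crop it out.

```bash
python3 - <<'E'
from h import *
im=cv2.imread("pics/w2400.png")[:,:,::-1].copy(); s=state(); C=cam("wrist",s)
m=orange(im); m[:,300:]=0; m[:,:260]=0
n=np.array([0,-.5,np.cos(np.pi/6)]); P0=np.array([.505,.303,.062])+n*.007
r,c=np.nonzero(m); o,d=ray(np.c_[c,r],C); t=((P0-o)@n)/(d@n); P=o+d*t[:,None]
q=[(y,P[abs(P[:,1]-y)<.004,0]) for y in np.arange(.255,.336,.01)]
for y,x in q: print(round(y,3),x.min().round(4),x.max().round(4),((x.min()+x.max())/2).round(4))
print(P[:,1].min(),P[:,1].max())
E
```

```text
0.255 0.4959 0.5073 0.5016
0.265 0.4964 0.5076 0.502
0.275 0.499 0.5079 0.5034
0.285 0.4995 0.5092 0.5044
0.295 0.5 0.5086 0.5043
0.305 0.5006 0.5089 0.5048
0.315 0.5011 0.5101 0.5056
0.325 0.5017 0.5112 0.5065
0.335 0.5007 0.5123 0.5065
0.24595943542763749 0.34259937560561193
```

Request:
play_rows(linear=[[-0.0006,0.003,-0.04],[0,0,-0.04],[0,0,-0.04],[0,0,-0.03],[0,0,-0.02],[0,0,-0.0095],[0,0,0]], turn=[-1.2,0,0,0,0,0,0], hand=0.045)

```text
time: 3.32
tool_pos: [0.5049, 0.3064, 0.0519]
tool_rot: [-0.0, 0.729, 0.684, -0.0]
contact_force: [0.8, -0.3, -0.5]
gripper_width: 0.529
grasp_force: 0.0
```

Request:
play_rows(linear=[[0,0,0],[0,0,0],[0,0,0],[0,0,0],[0,0,0],[0,0,0]], turn=[0,0,0,0,0,0], hand=0.0)

```text
time: 4.08
tool_pos: [0.5057, 0.3065, 0.0535]
tool_rot: [0.0, 0.729, 0.684, 0.001]
contact_force: [-2.9, -0.1, 5.8]
gripper_width: 0.12
grasp_force: 61.9
```

Request:
play_rows(linear=[[0,-0.005,0.01],[0,-0.015,0.03],[0,-0.02,0.05],[0,-0.03,0.05],[0,-0.04,0.03],[0,-0.05,0],[0,-0.05,0],[0,-0.05,0]], turn=[0,0,0,0,0,0,0,0])

```text
time: 5.08
tool_pos: [0.5046, 0.044, 0.2223]
tool_rot: [0.001, 0.729, 0.684, -0.0]
contact_force: [-0.2, 0.0, -0.8]
gripper_width: 0.121
grasp_force: 61.0
```

Request:
play_rows(linear=[[0,-0.05,0],[0.005,-0.05,0],[0.005,0,0],[0.005,0,0],[0,0,0]], turn=[0,0,2,0,0])

```text
time: 5.7
tool_pos: [0.5202, -0.053, 0.2218]
tool_rot: [-0.0, 0.717, 0.697, -0.0]
contact_force: [0.1, 0.1, -0.4]
gripper_width: 0.12
grasp_force: 61.0
```

```bash
python3 line.py | head -4
```

```text
5.7 [ 0.52016503 -0.05295358  0.22177792] yang -1.5822388776677925
pics/w5700.png
558 266 294 242 358
((509.1064758300781, -921.988037109375), (608.6596069335938, 60.133514404296875), 88.50274658203125) y -0.7594070812914823 -0.2313631647383469
```

View pics/w5700.png

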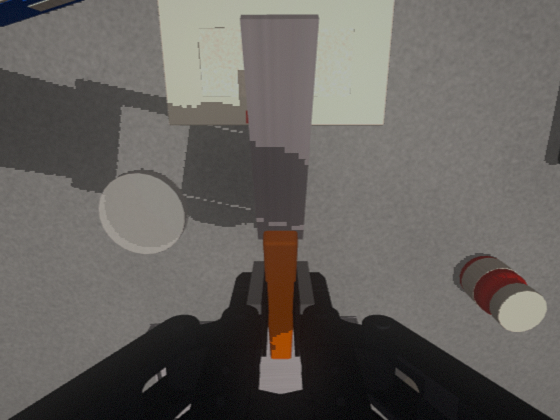

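The spatula is gripped with its tip at about (280,16). The lid's front edge runs along row 125 from column 169 to 385, and the petri dish at (143,212) is clear.

```bash
python3 - <<'E'
from h import *
im=cv2.imread("pics/w5700.png")[:,:,::-1].copy(); s=state(); C=cam("wrist",s)
print(at_z([[169,125],[385,125],[161,0],[393,0]],.064,C))
# tip: width 16mm -> depth
K,Rw,o=C; dep=K[0,0]*.016/76
_,d=ray([[280,16]],C); print("tip",o+d[0]*dep)
E
```

```text
[[0.42895384 0.00572445 0.064     ]
 [0.6094927  0.00065572 0.064     ]
 [0.43450475 0.09755739 0.064     ]
 [0.60961355 0.09264733 0.064     ]]
tip [0.52288902 0.04181618 0.28191877]
```

Request:
play_rows(linear=[[-0.003,-0.04,0],[-0.002,-0.037,-0.03],[0,0,-0.05],[0,0,-0.05],[0,0,-0.03],[0,0,-0.02],[0,0,-0.006],[0,0,-0.006]], turn=[0,0,0,0,0,0,0,0])

```text
time: 6.75
tool_pos: [0.5159, -0.1302, 0.0309]
tool_rot: [0.0, 0.717, 0.697, 0.001]
contact_force: [-3.4, 7.6, 14.9]
gripper_width: 0.118
grasp_force: 62.9
```

Request:
play_rows(linear=[[0,0,-0.004],[0,0,-0.004],[0,0,-0.003],[0,0,-0.003]], turn=[0,0,0,0])

```text
time: 7.25
tool_pos: [0.5194, -0.1311, 0.0205]
tool_rot: [0.004, 0.717, 0.697, 0.003]
contact_force: [1.6, 4.8, 11.0]
gripper_width: 0.119
grasp_force: 63.5
```

Request:
play_rows(linear=[[0,0,-0.003],[0,0,-0.003],[0,0,-0.003],[0,0,-0.002],[0,0,0]], turn=[0,0,0,0,0])

```text
time: 7.88
tool_pos: [0.5185, -0.1316, 0.0085]
tool_rot: [0.003, 0.717, 0.697, 0.002]
contact_force: [-0.0, 3.2, 6.7]
gripper_width: 0.124
grasp_force: 64.4
```

```bash
python3 line.py | head -4
```

```text
7.875 [ 0.51850187 -0.13157518  0.00848116] yang -1.6066453609096611
pics/w7875.png
4486 265 295 220 393
((506.7649230957031, -898.5059814453125), (678.1510009765625, 57.31403350830078), 89.8416519165039) y -0.7687901181794106 -0.18147988126519987
```

Request:
play_rows(linear=[[0,0,-0.002],[0,0,-0.002],[0,0,0]], turn=[0,0,0])

```text
time: 8.3
tool_pos: [0.5184, -0.1316, 0.0043]
tool_rot: [0.003, 0.717, 0.697, 0.002]
contact_force: [-0.1, 3.4, 6.3]
gripper_width: 0.122
grasp_force: 64.7
```

Request:
play_rows(linear=[[0,0,0.02],[0,0,0.02],[0,0,0.005],[0,0,0],[0,0,0]], turn=[0,0,0,0,0])

```text
time: 8.93
tool_pos: [0.5145, -0.1307, 0.045]
tool_rot: [-0.001, 0.717, 0.697, -0.0]
contact_force: [0.7, 0.5, 0.2]
gripper_width: 0.12
grasp_force: 63.8
```

```bash
python3 line.py | head -4
```

```text
8.925 [ 0.51447571 -0.13069496  0.04499476] yang -1.656215505721326
pics/w8925.png
4435 265 295 220 393
((497.64215087890625, -952.7349243164062), (753.6480712890625, 63.96038818359375), 89.48915100097656) y -0.8484704394606164 -0.1957404743745067
```

View pics/w8925.png

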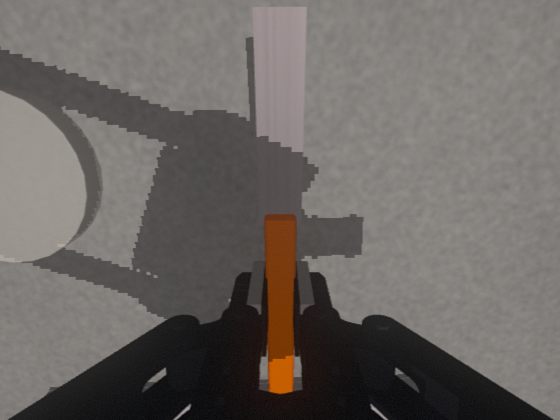

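The spatula is now nearly level, with its blade tip at about (279.5,7), 53 px wide.

```bash
python3 - <<'E'
from h import *
s=state(); C=cam("wrist",s);o,d=ray([[279.5,7],[280,216]],C);d=d
for D in (.105,.107,.109,.111):
    t=(s["tool_pos"][1]+D-o[1])/d[0,1]; print("tip",D,o+d[0]*t)
t=(s["tool_pos"][1]+.042-o[1])/d[1,1]; print("handle front top",o+d[1]*t)
C=cam("side"); im=grab_frame("side"); cv2.imwrite("pics/s2.png",cv2.resize(im[150:270,200:360,::-1],(800,600),interpolation=cv2.INTER_CUBIC))
# project candidates into side
K,Rw,o=C
for p in ([.5172,-.022,.052],[.5192,.0032,.0525],[.5192,.0032,.058]):
    q=K@(Rw.T@(np.array(p)-o)); print(p,(q[:2]/q[2]-[200,150])*5)
E
```

```text
tip 0.105 [ 0.51755491 -0.02566411  0.06478461]
tip 0.107 [ 0.51758916 -0.02366411  0.05551072]
tip 0.109 [ 0.51762342 -0.02166411  0.04623684]
tip 0.111 [ 0.51765767 -0.01966411  0.03696295]
handle front top [ 0.51585596 -0.08866411  0.08118785]
[0.5172, -0.022, 0.052] [325.50205698 405.87279366]
[0.5192, 0.0032, 0.0525] [319.88567727 384.51473839]
[0.5192, 0.0032, 0.058] [319.80269183 377.35382758]
```

View pics/s2.png

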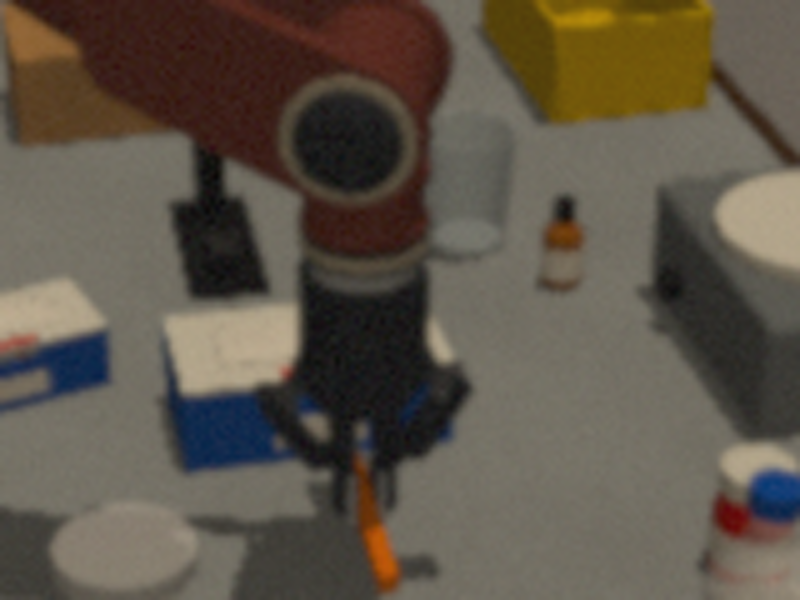

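```bash
python3 - <<'E'
from h import *
from scipy.optimize import least_squares
T2=state()
Rt=q2R(T2["tool_rot"]); M=np.array(camera_info("wrist")["mount"]); K=camera_info("wrist")["camera_matrix"]
def px(a,b,g,h,p): # a along axis from origin, b normal offset ; tool x forward, z down
    f=(a-g)*np.cos(p)-b*np.sin(p); u=h+(a-g)*np.sin(p)+b*np.cos(p)
    P=np.array([f,0,-u]); c=M[:3,:3].T@(P-M[:3,3]); q=K@c; return q[1]/q[2],K[0,0]/q[2]
d=np.radians
def f(v,full=False):
    g,h,p1,p2=v; r=[]
    for p,(rt,wt,rj,wj) in ((p1,(16,76,231,33)),(p2,(7,53,214.5,31))):
        a=px(.108,.00125,g,h,p); b=px(.04,.00125,g,h,p)
        r+=[(a[0]-rt)/3,(a[1]*.016-wt)/1.5,(b[0]-rj)/3,0*(b[1]*.012-wj)/1.5]
    return np.array(r+[(p1-d(30))/d(2),((.0043+h)-((.07+g)*np.sin(p2)+.007*np.cos(p2)))/.001])
s=least_squares(f,[0,.007,d(30),d(4)]); g,h,p1,p2=s.x
print(g,h,np.degrees([p1,p2]),np.round(s.fun,2)); print("tip fwd",(.108-g)*np.cos(p2),"up",h+(.108-g)*np.sin(p2))
E
```

```text
0.0021945442084389433 0.011332505188773472 [26.39325073  6.71608224] [ 1.11 -0.54  0.72  0.   -1.22  0.57 -1.15  0.   -1.8   0.24]
tip fwd 0.10507940418768785 up 0.023706400728194757
```

Request:
play_rows(linear=[[0,0,-0.01],[0,0,-0.007],[0,0.01,0],[0.001,0.012,0],[0,0,0],[0,0,0]], turn=[0,0,0,0,0,0])

```text
time: 9.78
tool_pos: [0.5163, -0.1088, 0.0292]
tool_rot: [0.0, 0.717, 0.697, 0.0]
contact_force: [0.7, 0.2, -0.2]
gripper_width: 0.124
grasp_force: 63.8
```

```bash
python3 - <<'E'
from h import *
s=state(); im=grab_frame("wrist"); C=cam("wrist",s); print(s["tool_pos"],s["contact_force"])
K,Rw,o=C
for p in ([.494,.0032,.058],[.544,.0032,.058],[.494,.0032,.047],[.519,.0032,.064]):
    q=K@(Rw.T@(np.array(p)-o)); print(p,(q[:2]/q[2]).round(1))
cv2.imwrite("pics/w3.png",cv2.resize(im[0:150,180:380,::-1],(800,600)))
E
```

```text
[ 0.51631671 -0.10877753  0.02915532] [ 0.70991787  0.20824449 -0.15776982]
[0.494, 0.0032, 0.058] [188.4 -25.8]
[0.544, 0.0032, 0.058] [366.8 -31.8]
[0.494, 0.0032, 0.047] [197.2 -14.1]
[0.519, 0.0032, 0.064] [277.3 -36.5]
```

View pics/w3.png

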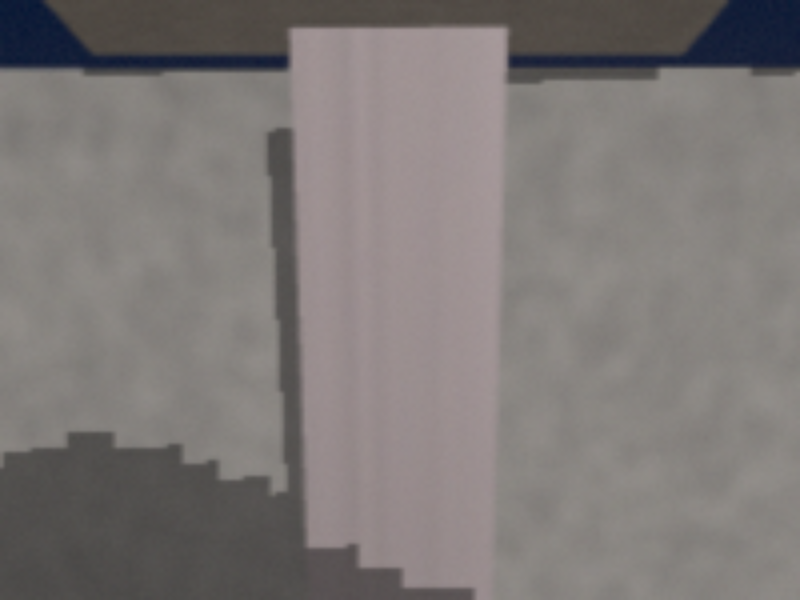

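The blade is centred on the box front's label (tip at column 280, label centre 277) and still just short of the box. Next I insert it slowly.

Request:
play_rows(linear=[[0,0.004,0],[0,0.004,0],[0,0.003,0],[0,0.003,0],[0,0,0]], turn=[0,0,0,0,0])

```text
time: 10.45
tool_pos: [0.516, -0.0947, 0.0288]
tool_rot: [-0.0, 0.717, 0.697, -0.0]
contact_force: [0.3, 0.3, -1.3]
gripper_width: 0.12
grasp_force: 63.8
```

Request:
play_rows(linear=[[0,0.003,0],[0,0.003,0],[0,0.003,0],[0,0,0]], turn=[0,0,0,0])

```text
time: 10.95
tool_pos: [0.516, -0.0857, 0.0288]
tool_rot: [-0.0, 0.717, 0.697, -0.0]
contact_force: [-1.0, 0.7, -0.9]
gripper_width: 0.123
grasp_force: 63.8
```

```bash
python3 - <<'E'
from h import *
s=state(); im=grab_frame("wrist"); print(s["tool_pos"],s["contact_force"])
cv2.imwrite("pics/w4.png",cv2.resize(im[0:150,180:380,::-1],(800,600)))
E
```

```text
[ 0.51598441 -0.08570111  0.02876055] [-0.97935431  0.6508955  -0.92842033]
```

View pics/w4.png

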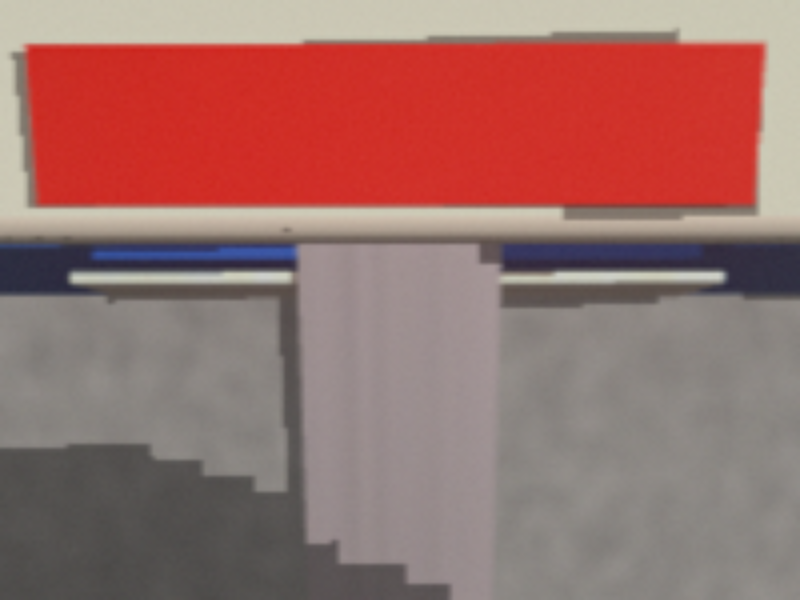

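The blade is through the slot, centred under the red mark, about 16 mm in. Next I lever the lid up along its arc.

Request:
play_rows(linear=[[0,0,0.004],[0,0.0005,0.0103],[0,0.0022,0.0104],[0,0.0033,0.01],[0,0.0047,0.0093],[0,0.0057,0.0089],[0,0.007,0.0077],[0,0,0]], turn=[0,0,0,0,0,0,0,0])

```text
time: 12.0
tool_pos: [0.5168, -0.062, 0.0906]
tool_rot: [0.001, 0.717, 0.697, 0.001]
contact_force: [-0.1, -0.5, -0.5]
gripper_width: 0.122
grasp_force: 63.7
```

```bash
python3 - <<'E'
from h import *
s=state(); print(s["tool_pos"],s["contact_force"])
a=grab_frame("wrist"); b=grab_frame("side")
cv2.imwrite("pics/c5.png",np.hstack([cv2.resize(a,(400,300)),cv2.resize(b[150:270,200:360],(400,300))])[:,:,::-1])
E
```

```text
[ 0.51683381 -0.06201807  0.09058194] [-0.08174683 -0.47687546 -0.51450239]
```

View pics/c5.png

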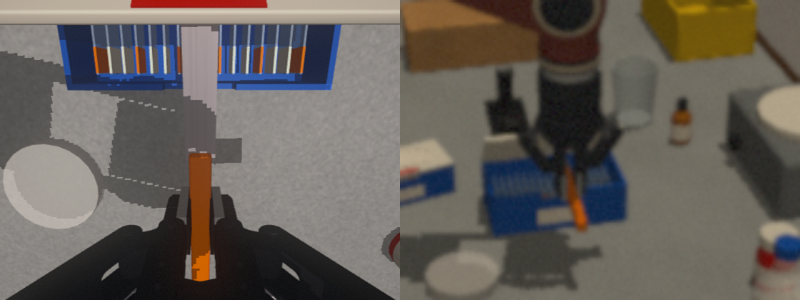

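The lid is up at about 45° and the slides are exposed and untouched. I continue along the arc.

Request:
play_rows(linear=[[0,0.0078,0.0069],[0,0.0088,0.0058],[0,0.0093,0.0046],[0,0.01,0.0034],[0,0.0103,0.002],[0,0.0104,0.0007],[0,0,0]], turn=[0,0,0,0,0,0,0])

```text
time: 12.98
tool_pos: [0.5159, -0.005, 0.1128]
tool_rot: [-0.0, 0.717, 0.697, 0.0]
contact_force: [-0.5, -0.1, -0.1]
gripper_width: 0.126
grasp_force: 63.7
```

Request:
play_rows(linear=[[0,0.008,-0.0005],[0,0.008,-0.001],[0,0.006,-0.0015],[0,0.006,-0.002],[0,0,0],[0,0,0]], turn=[0,0,0,0,0,0])

```text
time: 13.72
tool_pos: [0.5159, 0.0221, 0.1077]
tool_rot: [-0.0, 0.717, 0.697, -0.0]
contact_force: [0.4, -0.8, -0.3]
gripper_width: 0.126
grasp_force: 63.8
```

```bash
python3 - <<'E'
from h import *
s=state(); print(s["tool_pos"],s["contact_force"])
a=grab_frame("wrist"); b=grab_frame("top")
cv2.imwrite("pics/c6.png",np.hstack([cv2.resize(a,(400,300)),cv2.resize(b[150:270,200:360],(400,300))])[:,:,::-1])
E
```

```text
[0.5159413  0.02209531 0.10769853] [ 0.39717471 -0.78307312 -0.33196241]
```

View pics/c6.png

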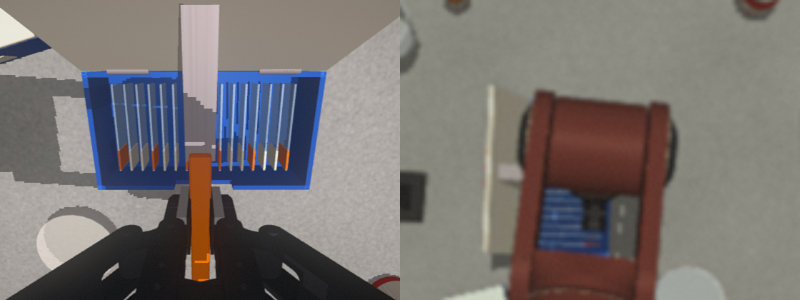

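The lid leans back about 20° past upright and the blade is well above the slides. I back straight out and check the joints before turning.

Request:
play_rows(linear=[[0,-0.01,0],[-0.001,-0.03,0.01],[-0.001,-0.04,0.015],[-0.001,-0.04,0.015],[-0.001,-0.04,0.01],[0,-0.04,0],[-0.01,-0.04,0],[-0.01,-0.03,0]], turn=[0,0,0,0,0,0,0,0])

```text
time: 14.82
tool_pos: [0.4913, -0.2503, 0.1579]
tool_rot: [0.0, 0.718, 0.696, -0.0]
contact_force: [0.6, 0.2, -0.9]
gripper_width: 0.12
grasp_force: 63.8
```

```bash
python3 - <<'E'
from h import *
s=state(); print(s["tool_pos"],s["joint_pos"].round(2))
C=cam("top"); im=grab_frame("top"); cv2.imwrite("pics/t7.png",im[:,:,::-1])
for n in ("tray","lid_edge"):
  for t in trace("top",n)[:2]: print(n,t["p"],rect(t["region"],.016,C),t["location"])
for t in trace("side","lid_edge")[:2]: print(t["p"],t["location"])
E
```

```text
[ 0.49129784 -0.25027862  0.15793059] [-0.61 -0.07  1.86 -0.    1.35 -0.58]
tray 0.8 ((561.5514526367188, -266.7832946777344), (93.1024169921875, 90.3951187133789), 0.16945697367191315) [375.2, 219.4]
lid_edge 0.9 ((532.6905517578125, 128.33514404296875), (48.80484390258789, 196.70932006835938), 89.08097839355469) [245.2, 216.6]
lid_edge 0.85 ((321.5059509277344, 151.56982421875), (140.73495483398438, 76.2584228515625), 14.254441261291504) [233.1, 290.1]
0.74 [243.3, 210.7]
0.57 [198.2, 212.7]
```

Request:
play_rows(linear=[[-0.003,-0.006,0],[-0.003,-0.006,0],[-0.003,-0.007,0],[-0.003,-0.007,0],[-0.003,-0.007,0],[-0.003,-0.007,0],[-0.003,-0.006,0],[-0.003,-0.006,0]], turn=[-10,-10,-10,-10,-10,-10,-10,-10])

```text
time: 16.02
tool_pos: [0.4683, -0.2991, 0.1577]
tool_rot: [-0.0, 0.998, 0.071, 0.0]
contact_force: [0.2, 0.4, -1.1]
gripper_width: 0.12
grasp_force: 63.8
```

Request:
play_rows(linear=[[0,0,-0.03],[0,0,-0.04],[0,0,-0.03],[0,0,-0.015],[0,0,0],[0,0,0]], turn=[-7.4,0,0,0,0,0])

```text
time: 16.77
tool_pos: [0.4691, -0.3005, 0.0444]
tool_rot: [0.001, 1.0, 0.008, 0.001]
contact_force: [0.9, -0.8, 0.5]
gripper_width: 0.121
grasp_force: 63.7
```

```bash
python3 line.py | head -4
```

```text
16.775 [ 0.46908046 -0.30053876  0.04438577] yang -89.04014374810741
pics/w16775.png
971 265 295 219 254
((356.81915283203125, -701.00830078125), (62.5214729309082, 50.79563522338867), 0.17567770183086395) y -0.32616677543774725 -0.2820225620349327
```

Request:
play_rows(linear=[[0,0,-0.015],[0,0,-0.015],[0,0,-0.004],[0,0,-0.002],[0,0,0]], turn=[0,0,0,0,0])

```text
time: 17.45
tool_pos: [0.4674, -0.2998, 0.007]
tool_rot: [-0.001, 1.0, 0.008, -0.001]
contact_force: [-3.2, 1.2, 4.4]
gripper_width: 0.12
grasp_force: 64.5
```

Request:
play_rows(linear=[[0,0,-0.0015],[0,0,-0.0015],[0,0,0]], turn=[0,0,0])

```text
time: 17.82
tool_pos: [0.4683, -0.2999, 0.0046]
tool_rot: [-0.0, 1.0, 0.008, -0.0]
contact_force: [-1.7, 1.8, 6.0]
gripper_width: 0.121
grasp_force: 64.9
```

Request:
play_rows(linear=[[0,0,-0.001],[0,0,0]], turn=[0,0])

```text
time: 18.08
tool_pos: [0.4685, -0.3, 0.0039]
tool_rot: [-0.0, 1.0, 0.008, 0.0]
contact_force: [-0.7, 2.4, 7.0]
gripper_width: 0.123
grasp_force: 65.0
```

Request:
play_rows(linear=[[0,0,0],[0,0,0]], turn=[0,0], hand=0.0105)

```text
time: 18.32
tool_pos: [0.4686, -0.2999, 0.0038]
tool_rot: [-0.0, 1.0, 0.008, 0.0]
contact_force: [0.2, 1.9, 5.2]
gripper_width: 0.126
grasp_force: 53.2
```

Request:
play_rows(linear=[[0,0,0],[0,0,0]], turn=[0,0], hand=0.0115)

```text
time: 18.58
tool_pos: [0.4686, -0.3001, 0.0034]
tool_rot: [0.0, 1.0, 0.008, 0.001]
contact_force: [1.2, 2.8, 5.9]
gripper_width: 0.135
grasp_force: 19.8
```

Request:
play_rows(linear=[[0,0,0],[0,0,0]], turn=[0,0], hand=0.0125)

```text
time: 18.82
tool_pos: [0.4686, -0.3003, 0.0033]
tool_rot: [0.0, 1.0, 0.008, 0.001]
contact_force: [0.8, 2.0, 4.9]
gripper_width: 0.146
grasp_force: 2.6
```

Request:
play_rows(linear=[[0,0,0],[0,0,0]], turn=[0,0], hand=0.0129)

```text
time: 19.08
tool_pos: [0.4686, -0.3005, 0.0033]
tool_rot: [0.001, 1.0, 0.008, 0.001]
contact_force: [1.3, 1.3, 5.2]
gripper_width: 0.155
grasp_force: 2.6
```

Request:
play_rows(linear=[[0,0,0.001],[0,0,0],[0,0,0]], turn=[0,0,0], hand=0.0135)

```text
time: 19.45
tool_pos: [0.4676, -0.2999, 0.0034]
tool_rot: [-0.0, 1.0, 0.008, -0.0]
contact_force: [-0.8, -0.0, 1.1]
gripper_width: 0.158
grasp_force: 0.5
```

Request:
play_rows(linear=[[0,0,0],[0,0,0],[0,0,0],[0,0,0]], turn=[0,0,0,0], hand=0.04)

```text
time: 19.95
tool_pos: [0.468, -0.2998, 0.0037]
tool_rot: [-0.0, 1.0, 0.008, -0.0]
contact_force: [-0.2, 0.5, -0.1]
gripper_width: 0.469
grasp_force: 0.0
```

Request:
play_rows(linear=[[0,0,0.02],[0,0,0.05],[0,0,0.05],[0,0,0.06],[-0.03,0,0.03],[0,0,0],[0,0,0]], turn=[0,0,0,0,0,0,0])

```text
time: 20.82
tool_pos: [0.438, -0.2997, 0.2139]
tool_rot: [-0.0, 1.0, 0.008, 0.0]
contact_force: [-0.1, -0.8, -0.7]
gripper_width: 0.472
grasp_force: 0.0
```

```bash
python3 - <<'E'
from h import *
s=state(); print(s["tool_pos"],s["contact_force"],s["time"])
im=grab_frame("wrist"); C=cam("wrist",s); m=orange(im); print("orange",m.sum()); print(rect(m,.017,C))
for t in trace("wrist","spatula")[:1]: print("spat",t["p"],rect(t["region"],.012,C))
for t in trace("wrist","tray")[:1]: print("tray",t["p"],rect(t["region"],.016,C))
C=cam("top"); im=grab_frame("top")
for n,z in (("lid_edge",.14),("petri_dish",.018),("beaker",.03),("wash_bottle",.03)):
  for t in trace("top",n)[:1]: print(n,round(t["p"],2),rect(t["region"],z,C),at_z([t["location"]],.03,C)[0][:2])
E
```

```text
[ 0.43796164 -0.29972717  0.21391779] [-0.05837127 -0.84094993 -0.67851052] 20.825
orange 372
((453.5596008300781, -300.8957824707031), (41.53594207763672, 9.787263870239258), 1.183132529258728)
spat 0.69 ((484.444091796875, -300.4471130371094), (178.7950439453125, 15.354126930236816), 1.3345412015914917)
tray 0.68 ((477.8446350097656, -306.5326843261719), (237.0876007080078, 149.74855041503906), 0.9070509672164917)
lid_edge 0.94 ((524.5768432617188, 118.07317352294922), (175.4526824951172, 43.06208419799805), 0.5871882438659668) [0.54426996 0.12489642]
petri_dish 0.93 ((375.2674865722656, -86.42560577392578), (85.93106079101562, 86.91891479492188), 44.98617935180664) [ 0.38373214 -0.08195966]
beaker 0.77 ((705.74951171875, 279.8650207519531), (83.38812255859375, 74.9089126586914), 1.359234094619751) [0.7053867  0.28458118]
wash_bottle 0.6 ((702.382568359375, -335.00811767578125), (70.33641052246094, 112.08029174804688), 36.75893783569336) [ 0.69867022 -0.3351026 ]
```

```bash
python3 -c "
from plant import *
print(job_done())"
```

```text
the job is handed in; nothing more can be done
None
```

The lid is open, leaning back about 20° past upright by my estimate (roughly 1.94 rad), the spatula lies flat and centred in the tray, and the job was handed in at about 21 s; the judge's verdict wasn't shown.

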